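Turn the lancet dispenser to the red label

TASK

Push the orange tab on the round lancet dispenser, with the fingertips or the outside of the fingers and without pinching it, turning the cover until the tab points at the red label. Then take the hand away, leaving the cover resting there. Do not knock or move the bottle, the pot, the glove box or the dish standing around it.

Things in the scene. Friction and masses are not known exactly. Their poses are not given: they have to be found in the camera images.
- drum_axis (a point): Point on the vertical turning axis of the dispenser, at the height of the cover's flat top face (67 mm above the table). The dispenser is a white drum 214 mm across, fixed to the table, its rim (flange) 55 mm above the table, with a grey round cover 164 mm across on top that turns endlessly either way about this axis. A white boss, 40 mm across and 8 mm high, sits in the middle of the cover. The axes are those of the drum.
- cover (a joint): Angle of the cover relative to the drum (rad), growing anticlockwise seen from above; endless, no stops. At 0 the tab points along the drum's own x axis. It turns stiffly with the same friction everywhere (the tab takes about 2 N to push) and stays where it is left, without springing back or running on; a slow push moves it exactly as far as the finger goes. The labels stand at multiples of 60 degrees (1.047).
- tab_mid (a point): Centre of the orange tab: an upright fin standing on the cover, 30 mm long along the radius (51 to 81 mm from the turning axis), 12 mm thick, from the cover's top face to 105 mm above the table (38 mm high). Its x axis points outwards along the radius, z up. A window in the cover lies just inward of it; the tab and the window point at the same label.
- pointer (a point): The point on the flange, 95 mm from the turning axis, at which the tab points; it turns with the cover.
- tab_ccw: The half (6 mm thick) of the tab with its anticlockwise face (seen from above); origin on the turning axis, at table height. Both halves pressed together count as a pinch.
- tab_cw: The other half of the tab, with its clockwise face; origin on the turning axis, at table height.
- label_red_c (a point): Centre of the red label, a flat round disc 19 mm across and 3 mm high on the drum's flange, 95 mm from the turning axis. The other five labels (blue, green, yellow, black, purple) are alike, spaced 60 degrees apart; which is where varies.
- gel_bottle: Green bottle with a white cap, 54 mm across, 125 mm high, loose bystander; origin at the centre of its underside
- swab_pot: White open pot, 64 mm across, 75 mm high, loose bystander; origin at the centre of its underside
- glove_box: White and dark-blue glove carton, 120 x 230 x 75 mm high, loose bystander; origin at the centre of its underside
- pulp_dish: Brown pulp bowl, 116 mm across, 40 mm high, loose bystander; origin at the centre of its underside
Mind the look-alikes: they are no part of the job. What is meant by the part that bears drum_axis is not yellow, and is the larger of those in its own colour.

How it is judged (in metres and radians):
On the way, in this order (a step that is already met when the one before it is completed fails the run):
1. the tab is pushed by the fingers (contact force between any of tab_ccw, tab_cw and the fingers above 0.5 N), for 0.05 s.
2. the tab points at the red label (horizontal distance between pointer and label_red_c below 0.012 m), for 0.1 s.
At the end, for the whole second after the job is handed in: The tab points at the red label (its pointer point within 12 mm, about 7 degrees, of the label's centre) and the cover is at rest (horizontal distance between pointer and label_red_c below 0.012 m and velocity of joint cover between -0.05 and 0.05 rad/s); the robot touches nothing.
It fails at once if the tab is pinched: both of its faces pressed at once (contact force between each of tab_ccw, tab_cw and the fingers above 1.5 N).
It fails at once if the gel bottle is moved more than 20 mm (distance of gel_bottle from where it was at the start of the episode above 0.02 m).
It fails at once if the swab pot is moved more than 20 mm (distance of swab_pot from where it was at the start of the episode above 0.02 m).
It fails at once if the glove box is moved more than 20 mm (distance of glove_box from where it was at the start of the episode above 0.02 m).
It fails at once if the pulp dish is moved more than 20 mm (distance of pulp_dish from where it was at the start of the episode above 0.02 m).
It also fails if it takes over 51 s, if anything falls off the work surface, if the arm or the gripper's body presses on something with over 40 N, if the wrist force passes 120 N, or if a joint passes its speed limit or range.

ROBOT

A 6-joint arm with a two-finger parallel gripper is mounted at the origin on the work surface. World frame = base frame: x ahead of the robot, y to its left, z up, the work surface at z = 0. Lengths are in mm, angles in rad, forces in N, time in s.
With the tool pointing down it reaches from about 350 to 975 mm from the base axis. Payload 7.1 kg.
Tool frame: the origin (TCP) lies at the very end of the fingers, on their centre line; the grasp point (between the pads) lies 19 mm behind it (ctrl.tcp_to_grasp is the distance from the TCP to the grasp point, in mm); z points along the fingers, x is the direction in which the jaws open and shut, and the axes are right-handed (so a half turn about z gives the same grasp; the last joint's range is limited). The gripper opens to 88 mm and grips with 3 to 60 N. Pads are 20 mm wide; open, the fingers measure 115 mm over their backs; the gripper's body (75 mm by 178 mm) begins 61 mm behind the grasp point.
Start: joints at [-1.367, 0.423, 1.63, -0, 1.089, -0.019], TCP at [138.12, -609.531, 222.675] pointing down, gripper open.
Joint ranges: [-3, 3], [-0.9, 2.11], [0.09, 2.58], [-1.31, 4.45], [0.11, 2.69], [-2.54, 2.54]. Speed limits (rad/s): [2.39, 2.39, 3.01, 3.14, 3.14, 3.14].

INTERFACE

Orientations are given as a rotation vector (axis times angle).
In Python, from workcell import get_obs, viewer, ctrl, masks_of gives the robot as it stands. The module is installed in compiled form; this text tells all that it offers.
- The arm moves only by the shell command python3 -m inch 'ROWS'. ROWS is JSON, a list of rows, each an object of numbers: "tx", "ty", "tz": the shift along the tool's x, y, z in cm; "ax", "ay", "az": the turn, a rotation vector about the tool's x, y, z in degrees; "jaw": the opening, from 0 (shut) to 1 (fully open). In form: [{"tx": .., "ty": .., "tz": .., "ax": .., "ay": .., "az": .., "jaw": ..}, ...]. A call has 1 to 12 rows; each row shifts and turns the commanded pose from where the row before left it, along the tool's axes as they then stand; what a row does not reach is not made up. A row lasts 1/8 s, in which the tool goes at most 62.5 mm and 10.7 degrees, less where a joint would pass 70% of its speed; a pose out of reach is approached as far as the arm can. A call is refused whole if a number of a shift passes 6.25 or a number of a turn 10.7, either way. A call with a gripper value outside its range is refused whole. The fingers move at their own pace and stop on an object; the grip force is fixed at half the most. Time passes only in rows, so rows that do not move let the fingers close. It gives the time, the measured TCP pose, the force and the opening at its end, in the units of the state.
- get_obs(): the state, without advancing time (a new reading comes with each control period).
- viewer.get_image(name): name is "side" or "top" or "wrist"; returns (picture, depth): 400x640x3 uint8, red, green, blue; 400x640 float32, mm along the optical axis (not along the pixel's ray), 0 where there is no reading.
- viewer.get_calibration(name): a dict with "fx", "fy", "cx", "cy" (pixels), "rvec" (rotation vector, rad) and "tvec" (3), from world to camera coordinates, as OpenCV has them. Camera axes: x right, y down, z forward; pixel columns grow to the right and rows downward; lengths in mm; the calibration is good to about 2 mm. A picture is of the moment at which its call begins: read the wrist's pose just before it. get_calibration takes no time and is no camera call; for the wrist camera it gives the pose at the moment of the call.
- ctrl.close_job(): hands the job in, once; it reports no verdict.
Trained networks look in the newest picture that a camera, given by its name, has taken for a name from the list of things; names that differ only in an ending like _2 or _b are one class to them, and where a whole thing is asked for, a point or a joint stands for the part that bears it (a point fixed in the world has none). Each returns a list of dicts, best first, with "score" (0 to 1); they miss things now and then, are a little off and sometimes report something else, mostly with a low value. They report only what shows in the picture. A call takes as long as a camera call. They do not tell look-alikes from the thing itself.
- masks_of(camera, thing): "pixels" (400x640 bool, what is visible of it) and "location" ([column, row] in pixels, amid what is visible of it).
The state is a dict: "t": time; "qpos": joint angles; "qvel": joint speeds; "joint_torque": joint torques, N m; "ee_pos": TCP position; "orientation": TCP orientation; "ft_force": force on the tool from outside, world axes, zero at the start; "moment": the same for the moment, N m; "width": finger opening in mm.
Only numpy, scipy, OpenCV 4.12 (cv2) and the standard library are available. Lean on these libraries where they do the work, as an engineer would, in place of code of your own. Each camera call takes 0.05 s, during which the arm holds its last target. There are 200 camera calls.

## Working session

There is one attempt and no reset: what is moved stays moved. The work goes in short steps, Python scripts to look and compute and a shell command to move; the robot and the scene stay as the last step left them, time stands still between calls to the robot, and variables do not carry over. Pictures are saved under pics/ and viewed, about 8 in all and at most 12, crops included, and the job is handed in when it is done.

```bash
mkdir -p pics
python3 - <<'E'
from workcell import get_obs, viewer, ctrl, masks_of
import cv2,numpy as np
for n in ["top","side"]:
    p,d=viewer.get_image(n); cv2.imwrite(f"pics/{n}0.png",p[:,:,::-1]); np.savez(f"{n}0.npz",p=p,d=d)
    c=viewer.get_calibration(n); print(n,{k:np.round(v,3).tolist() for k,v in c.items()})
o=get_obs(); print(o["ee_pos"],o["orientation"],o["width"],o["t"])
E
```

```text
top {'fx': 392.335, 'fy': 392.335, 'cx': 319.917, 'cy': 202.284, 'rvec': [2.155, -2.149, 0.153], 'tvec': [57.967, 545.201, 1047.665]}
side {'fx': 430.317, 'fy': 430.317, 'cx': 315.421, 'cy': 201.12, 'rvec': [0.493, -2.798, 1.066], 'tvec': [539.582, 144.039, 1166.444]}
[ 138.00871905 -609.05772281  221.9862821 ] [-2.45388717e+00  1.96021262e+00  1.69503698e-03] 87.85960872465974 0.1
```

View pics/top0.png

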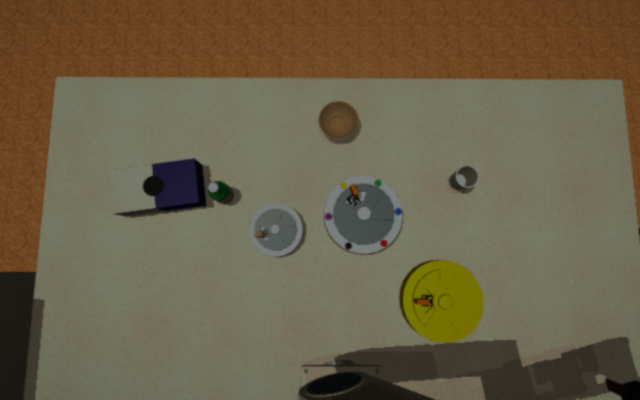

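View pics/side0.png

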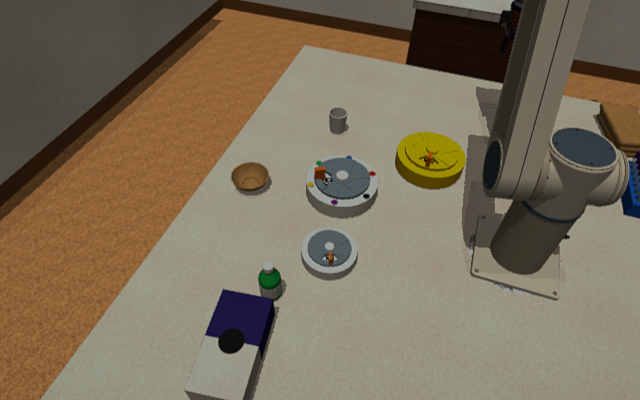

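There are three dispensers in the top picture: large white (363,214), small white (276,230) and yellow (443,300). The one meant is not yellow and is the larger of the white ones, so it is (363,214). Its tab is at about (354,193), between yellow and green, and its red label is at about (383,243). I'll confirm this in a crop and localise it.

```bash
cat > h.py <<'E'
import numpy as np,cv2
def tw(c,uv,z):
    R=cv2.Rodrigues(np.array(c["rvec"],float))[0];t=np.array(c["tvec"],float).ravel()
    r=R.T@np.array([(uv[0]-c["cx"])/c["fx"],(uv[1]-c["cy"])/c["fy"],1.]);C=-R.T@t
    return (C+r*(z-C[2])/r[2])[:2]
def blobs(p,c,hs,z,box):
    x0,y0,x1,y1=box;h=cv2.cvtColor(p,cv2.COLOR_RGB2HSV);o=[]
    m=np.zeros(h.shape[:2],np.uint8)
    for lo,hi in hs: m|=cv2.inRange(h,lo,hi)
    q=np.zeros_like(m);q[y0:y1,x0:x1]=m[y0:y1,x0:x1]
    n,_,s,ce=cv2.connectedComponentsWithStats(q)
    return [(s[i,4],ce[i].round(1),tw(c,ce[i],z).round(1)) for i in range(1,n) if s[i,4]>8]
E
python3 - <<'E'
from h import *
from workcell import viewer,masks_of
d=np.load("top0.npz");p=d["p"];D=d["d"];c=viewer.get_calibration("top")
cv2.imwrite("pics/crop1.png",cv2.resize(p[165:265,310:420,::-1],None,fx=5.4,fy=5.4,interpolation=cv2.INTER_CUBIC))
box=(318,170,410,260)
S={"red":[((0,150,80),(4,255,255)),((174,150,80),(180,255,255))],"blue":[((105,150,60),(125,255,255))],"green":[((50,120,40),(85,255,255))],"yellow":[((22,150,100),(35,255,255))],"purple":[((130,80,40),(165,255,255))],"orange":[((5,150,80),(18,255,255))]}
for k,v in S.items(): print(k,blobs(p,c,v,95 if k=="orange" else 58,box))
R=cv2.Rodrigues(np.array(c["rvec"],float))[0];t=np.array(c["tvec"],float).ravel()
v,u=np.mgrid[0:400,0:640]; P=np.stack([(u-c["cx"])/c["fx"]*D,(v-c["cy"])/c["fy"]*D,D],-1);W=(P-t)@R
sub=np.zeros((400,640),bool);sub[170:260,318:410]=1
for a,b in[(50,62),(63,70),(72,80),(90,120)]:
    m=sub&(W[...,2]>a)&(W[...,2]<b);print(a,b,m.sum(),W[m].mean(0).round(1),W[m].min(0).round(),W[m].max(0).round())
m=(W[...,2]>15)&(W[...,2]<160)&(W[...,0]>250)&(D>0)
n,_,s,ce=cv2.connectedComponentsWithStats(m.astype(np.uint8))
import numpy as np
L=cv2.connectedComponents(m.astype(np.uint8))[1]
for i in range(1,L.max()+1):
    w=W[L==i]
    if len(w)>60: print(len(w),w.min(0).round(),w.max(0).round())
E
```

```text
red [(np.int32(27), array([383.5, 242.9]), array([ 433. , -110.8]))]
blue [(np.int32(21), array([398., 211.]), array([ 519. , -151.8]))]
green [(np.int32(24), array([377.5, 182.5]), array([597.3, -97.7]))]
yellow [(np.int32(22), array([342.9, 184.9]), array([590.3,  -3. ]))]
purple [(np.int32(25), array([328. , 216.1]), array([504.6,  37.6]))]
orange [(np.int32(51), array([354. , 189.2]), array([572.1, -29.9]))]
50 62 2031 [510.2 -52.1  56.1] [ 406. -161.   50.] [616.  49.  62.]
63 70 2285 [505.7 -57.6  66.9] [ 424. -148.   63.] [592.  35.  70.]
72 80 167 [514.5 -55.9  75. ] [ 453. -130.   72.] [588.   6.  80.]
90 120 63 [569.9 -27.5 104.5] [556. -39.  94.] [584. -17. 109.]
756 [724. -46.  15.] [838.  66.  45.]
4383 [508. 384.  15.] [659. 628.  83.]
449 [ 582. -367.   16.] [ 643. -304.   80.]
4825 [ 406. -161.   18.] [616.  51. 109.]
431 [544. 307.  16.] [596. 358. 130.]
2276 [397. 111.  19.] [543. 254.  78.]
3770 [ 250. -369.   15.] [ 388. -156.  109.]
```

View pics/crop1.png

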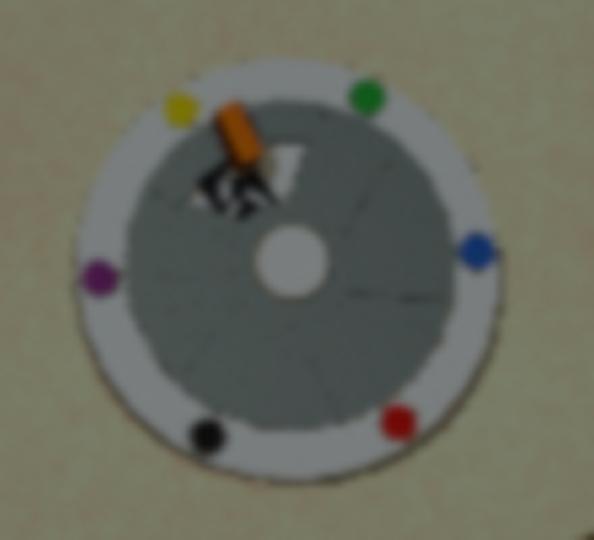

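The crop confirms it: six labels, tab between yellow and green, red at lower right. The axis is at about (511.7,-57.0). The tab is at about 27° and red at -145.6°. I'll push clockwise about 172° with shut fingers, using the outside of one finger.

```bash
python3 -m inch '[{"tx":-4.19,"ty":-4.47,"jaw":0},{"tx":-4.19,"ty":-4.47,"jaw":0},{"tx":-4.19,"ty":-4.47,"jaw":0},{"tx":-4.19,"ty":-4.47,"jaw":0},{"tx":-4.19,"ty":-4.47,"jaw":0},{"tx":-4.19,"ty":-4.47,"jaw":0},{"tx":-4.19,"ty":-4.47,"jaw":0},{"tx":-4.19,"ty":-4.47,"jaw":0},{"tx":-4.19,"ty":-4.47,"jaw":0},{"tx":-4.19,"ty":-4.47,"jaw":0},{"tx":-4.19,"ty":-4.47,"jaw":0},{"tx":-4.19,"ty":-4.47,"jaw":0}]'
python3 -m inch '[{"az":-10.3,"jaw":0},{"az":-10.3,"jaw":0},{"az":-10.3,"jaw":0},{"az":-10.3,"jaw":0},{"az":-10.3,"jaw":0},{"az":-10.3,"jaw":0},{"az":-10.3,"jaw":0},{"az":-10.3,"jaw":0},{"az":-10.3,"jaw":0},{"az":-10.3,"jaw":0}]'
python3 -m inch '[{"az":-10.3,"jaw":0},{"az":-10.3,"jaw":0},{"az":-10.3,"jaw":0},{"az":-10.3,"jaw":0},{"az":-10.3,"jaw":0},{"az":-10.3,"jaw":0},{"az":-10.3,"jaw":0},{"az":-10.3,"jaw":0},{"az":-10.3,"jaw":0},{"az":-10.3,"jaw":0},{"jaw":0}]'
cat >> h.py <<'E'
def plan(o,A=(511.7,-57.),a=(-19.5,-66.)):
    R=cv2.Rodrigues(np.array(o["orientation"],float))[0];p=np.array(o["ee_pos"])
    al=np.degrees(np.arctan2(R[1,1],R[0,1]))
    print("t",round(o["t"],2),"tcp",p.round(1),"alpha(tool y)",al.round(1),"q6",round(o["qpos"][5],2),"axis in tool",(R.T@(np.array([*A,p[2]])-p)).round(1),"w",round(o["width"],1),"F",np.round(o["ft_force"],1))
E
python3 - <<'E'
from h import *
from workcell import *
from workcell import viewer,get_obs
o=get_obs();plan(o)
p,d=viewer.get_image("wrist");cv2.imwrite("pics/w1.png",p[:,:,::-1])
E
```

```text
t 0.1 tcp [ 138.  -609.1  222. ] alpha(tool y) -167.2 q6 -0.02 axis in tool [-455.9 -486.4    0.6] w 87.9 F [-0.4  0.8  0.6]$[0]: bad value
$[0]: bad value
$[0]: bad value
```

View pics/w1.png

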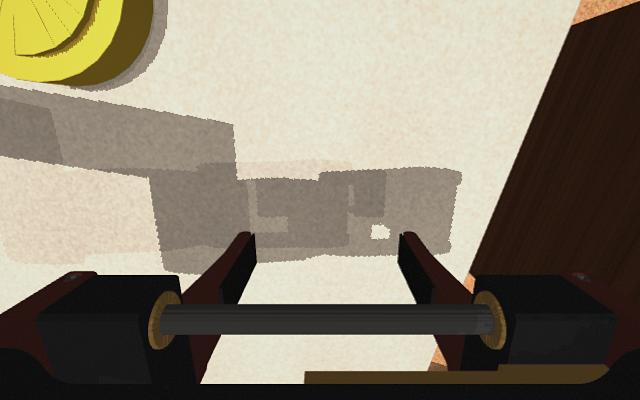

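Every move was refused and the arm hasn't moved; the wrist picture still shows the start pose. The rows probably need all seven keys, so I'll test one.

```bash
python3 -m inch '[{"tx":-4.19,"ty":-4.47,"tz":0,"ax":0,"ay":0,"az":0,"jaw":0},{"tx":-4.19,"ty":-4.47,"tz":0,"ax":0,"ay":0,"az":0,"jaw":0},{"tx":-4.19,"ty":-4.47,"tz":0,"ax":0,"ay":0,"az":0,"jaw":0},{"tx":-4.19,"ty":-4.47,"tz":0,"ax":0,"ay":0,"az":0,"jaw":0},{"tx":-4.19,"ty":-4.47,"tz":0,"ax":0,"ay":0,"az":0,"jaw":0},{"tx":-4.19,"ty":-4.47,"tz":0,"ax":0,"ay":0,"az":0,"jaw":0}]'
```

```text
t: 0.9
ee_pos: [344.9, -303.4, 222.8]
orientation: [-2.454, 1.961, -0.001]
ft_force: [-0.1, 0.1, -0.0]
width: 31.3
```

```bash
python3 -m inch '[{"tx":-4.19,"ty":-4.47,"tz":0,"ax":0,"ay":0,"az":0,"jaw":0},{"tx":-4.19,"ty":-4.47,"tz":0,"ax":0,"ay":0,"az":0,"jaw":0},{"tx":-4.19,"ty":-4.47,"tz":0,"ax":0,"ay":0,"az":0,"jaw":0},{"tx":-4.19,"ty":-4.47,"tz":0,"ax":0,"ay":0,"az":0,"jaw":0},{"tx":-4.19,"ty":-4.47,"tz":0,"ax":0,"ay":0,"az":0,"jaw":0},{"tx":-4.19,"ty":-4.47,"tz":0,"ax":0,"ay":0,"az":0,"jaw":0}]'
python3 -m inch '[{"tx":0,"ty":0,"tz":0,"ax":0,"ay":0,"az":-10.3,"jaw":0},{"tx":0,"ty":0,"tz":0,"ax":0,"ay":0,"az":-10.3,"jaw":0},{"tx":0,"ty":0,"tz":0,"ax":0,"ay":0,"az":-10.3,"jaw":0},{"tx":0,"ty":0,"tz":0,"ax":0,"ay":0,"az":-10.3,"jaw":0},{"tx":0,"ty":0,"tz":0,"ax":0,"ay":0,"az":-10.3,"jaw":0},{"tx":0,"ty":0,"tz":0,"ax":0,"ay":0,"az":-10.3,"jaw":0},{"tx":0,"ty":0,"tz":0,"ax":0,"ay":0,"az":-10.3,"jaw":0},{"tx":0,"ty":0,"tz":0,"ax":0,"ay":0,"az":-10.3,"jaw":0},{"tx":0,"ty":0,"tz":0,"ax":0,"ay":0,"az":-10.3,"jaw":0},{"tx":0,"ty":0,"tz":0,"ax":0,"ay":0,"az":-10.3,"jaw":0}]'
python3 -m inch '[{"tx":0,"ty":0,"tz":0,"ax":0,"ay":0,"az":-10.3,"jaw":0},{"tx":0,"ty":0,"tz":0,"ax":0,"ay":0,"az":-10.3,"jaw":0},{"tx":0,"ty":0,"tz":0,"ax":0,"ay":0,"az":-10.3,"jaw":0},{"tx":0,"ty":0,"tz":0,"ax":0,"ay":0,"az":-10.3,"jaw":0},{"tx":0,"ty":0,"tz":0,"ax":0,"ay":0,"az":-10.3,"jaw":0},{"tx":0,"ty":0,"tz":0,"ax":0,"ay":0,"az":-10.3,"jaw":0},{"tx":0,"ty":0,"tz":0,"ax":0,"ay":0,"az":-10.3,"jaw":0},{"tx":0,"ty":0,"tz":0,"ax":0,"ay":0,"az":-10.3,"jaw":0},{"tx":0,"ty":0,"tz":0,"ax":0,"ay":0,"az":-10.3,"jaw":0},{"tx":0,"ty":0,"tz":0,"ax":0,"ay":0,"az":-10.3,"jaw":0},{"tx":0,"ty":0,"tz":0,"ax":0,"ay":0,"az":0,"jaw":0}]'
python3 - <<'E'
from h import *
from workcell import viewer,get_obs
o=get_obs();plan(o)
p,d=viewer.get_image("wrist");cv2.imwrite("pics/w2.png",p[:,:,::-1])
E
```

```text
t: 1.65
ee_pos: [551.0, 1.3, 222.6]
orientation: [2.455, -1.96, 0.0]
ft_force: [-0.1, -1.1, -0.2]
width: 0.2
t: 2.9
ee_pos: [550.0, -0.6, 222.4]
orientation: [-3.06, -0.709, 0.001]
ft_force: [-0.2, 0.7, -0.2]
width: 0.6
t: 4.28
ee_pos: [550.0, -0.6, 222.5]
orientation: [-1.36, -2.831, 0.0]
ft_force: [-1.2, -0.1, 0.1]
width: 0.2
t 4.28 tcp [550.   -0.6 222.5] alpha(tool y) 38.7 q6 -2.27 axis in tool [-20.1 -65.1   0. ] w 0.2 F [-1.2 -0.1  0.1]
```

View pics/w2.png

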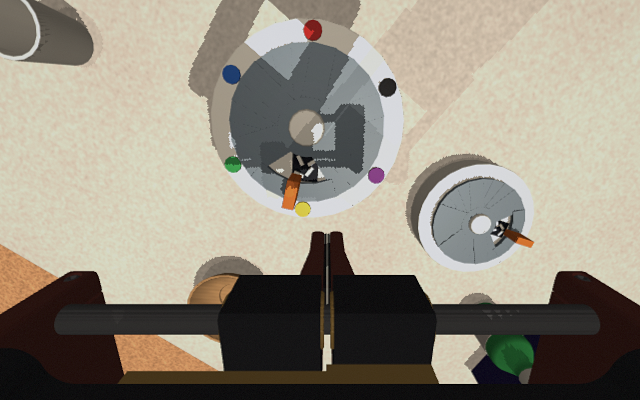

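The wrist view shows the tab (292,190) next to yellow (303,209), with the fingers shut on its anticlockwise side. Now I'll descend and look at the gap.

```bash
python3 -m inch '[{"tx":0,"ty":0,"tz":3,"ax":0,"ay":0,"az":0,"jaw":0},{"tx":0,"ty":0,"tz":3,"ax":0,"ay":0,"az":0,"jaw":0},{"tx":0,"ty":0,"tz":3,"ax":0,"ay":0,"az":0,"jaw":0},{"tx":0,"ty":0,"tz":2,"ax":0,"ay":0,"az":0,"jaw":0},{"tx":0,"ty":0,"tz":2,"ax":0,"ay":0,"az":0,"jaw":0},{"tx":0,"ty":0,"tz":1.4,"ax":0,"ay":0,"az":0,"jaw":0},{"tx":0,"ty":0,"tz":0,"ax":0,"ay":0,"az":0,"jaw":0}]'
python3 - <<'E'
from h import *
from workcell import viewer,get_obs
o=get_obs();plan(o)
p,d=viewer.get_image("wrist");cv2.imwrite("pics/w3.png",p[:,:,::-1])
E
```

```text
t: 5.2
ee_pos: [549.5, -0.6, 77.8]
orientation: [-1.36, -2.83, 0.001]
ft_force: [-0.1, -1.3, -0.5]
width: 0.2
t 5.2 tcp [549.5  -0.6  77.8] alpha(tool y) 38.7 q6 -2.27 axis in tool [-20.4 -64.7   0.1] w 0.2 F [-0.1 -1.3 -0.5]
```

View pics/w3.png

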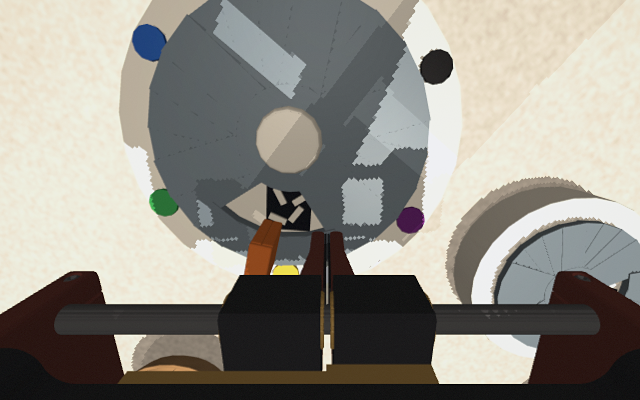

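The fingertips are beside the tab with a small gap and nothing else is near. I'll start the clockwise arc at 4° per row.

```bash
python3 -m inch '[{"tx":-0.46,"ty":0.127,"tz":0,"ax":0,"ay":0,"az":4,"jaw":0},{"tx":-0.46,"ty":0.127,"tz":0,"ax":0,"ay":0,"az":4,"jaw":0},{"tx":-0.46,"ty":0.127,"tz":0,"ax":0,"ay":0,"az":4,"jaw":0},{"tx":-0.46,"ty":0.127,"tz":0,"ax":0,"ay":0,"az":4,"jaw":0},{"tx":-0.46,"ty":0.127,"tz":0,"ax":0,"ay":0,"az":4,"jaw":0},{"tx":-0.46,"ty":0.127,"tz":0,"ax":0,"ay":0,"az":4,"jaw":0},{"tx":-0.46,"ty":0.127,"tz":0,"ax":0,"ay":0,"az":4,"jaw":0},{"tx":-0.46,"ty":0.127,"tz":0,"ax":0,"ay":0,"az":4,"jaw":0},{"tx":-0.46,"ty":0.127,"tz":0,"ax":0,"ay":0,"az":4,"jaw":0},{"tx":-0.46,"ty":0.127,"tz":0,"ax":0,"ay":0,"az":4,"jaw":0},{"tx":-0.46,"ty":0.127,"tz":0,"ax":0,"ay":0,"az":4,"jaw":0}]'
python3 - <<'E'
from h import *
from workcell import viewer,get_obs
o=get_obs();plan(o)
p,d=viewer.get_image("wrist");cv2.imwrite("pics/w4.png",p[:,:,::-1])
E
```

```text
t: 6.62
ee_pos: [580.0, -42.9, 79.9]
orientation: [2.323, 2.113, 0.003]
ft_force: [0.6, 1.4, -0.4]
width: 0.6
t 6.62 tcp [580.  -42.9  79.9] alpha(tool y) -5.4 q6 -1.57 axis in tool [-20.5 -66.6  -0.2] w 0.6 F [ 0.6  1.4 -0.4]
```

View pics/w4.png

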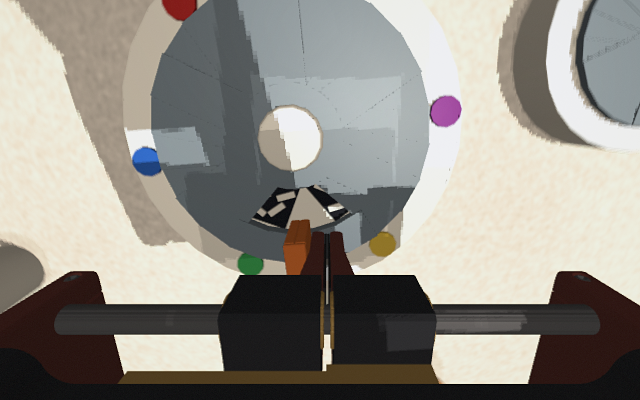

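The finger's outside is flat against the tab and the cover is turning with it. I'll do 128° more and then measure.

```bash
python3 -m inch '[{"tx":-0.465,"ty":0.127,"tz":0,"ax":0,"ay":0,"az":4,"jaw":0},{"tx":-0.465,"ty":0.127,"tz":0,"ax":0,"ay":0,"az":4,"jaw":0},{"tx":-0.465,"ty":0.127,"tz":0,"ax":0,"ay":0,"az":4,"jaw":0},{"tx":-0.465,"ty":0.127,"tz":0,"ax":0,"ay":0,"az":4,"jaw":0},{"tx":-0.465,"ty":0.127,"tz":0,"ax":0,"ay":0,"az":4,"jaw":0},{"tx":-0.465,"ty":0.127,"tz":0,"ax":0,"ay":0,"az":4,"jaw":0},{"tx":-0.465,"ty":0.127,"tz":0,"ax":0,"ay":0,"az":4,"jaw":0},{"tx":-0.465,"ty":0.127,"tz":0,"ax":0,"ay":0,"az":4,"jaw":0},{"tx":-0.465,"ty":0.127,"tz":0,"ax":0,"ay":0,"az":4,"jaw":0},{"tx":-0.465,"ty":0.127,"tz":0,"ax":0,"ay":0,"az":4,"jaw":0},{"tx":-0.465,"ty":0.127,"tz":0,"ax":0,"ay":0,"az":4,"jaw":0}]'
python3 -c "
from h import *
from workcell import get_obs
plan(get_obs())"
python3 -m inch '[{"tx":-0.465,"ty":0.127,"tz":0,"ax":0,"ay":0,"az":4,"jaw":0},{"tx":-0.465,"ty":0.127,"tz":0,"ax":0,"ay":0,"az":4,"jaw":0},{"tx":-0.465,"ty":0.127,"tz":0,"ax":0,"ay":0,"az":4,"jaw":0},{"tx":-0.465,"ty":0.127,"tz":0,"ax":0,"ay":0,"az":4,"jaw":0},{"tx":-0.465,"ty":0.127,"tz":0,"ax":0,"ay":0,"az":4,"jaw":0},{"tx":-0.465,"ty":0.127,"tz":0,"ax":0,"ay":0,"az":4,"jaw":0},{"tx":-0.465,"ty":0.127,"tz":0,"ax":0,"ay":0,"az":4,"jaw":0},{"tx":-0.465,"ty":0.127,"tz":0,"ax":0,"ay":0,"az":4,"jaw":0},{"tx":-0.465,"ty":0.127,"tz":0,"ax":0,"ay":0,"az":4,"jaw":0},{"tx":-0.465,"ty":0.127,"tz":0,"ax":0,"ay":0,"az":4,"jaw":0},{"tx":-0.465,"ty":0.127,"tz":0,"ax":0,"ay":0,"az":4,"jaw":0}]'
python3 -c "
from h import *
from workcell import get_obs
plan(get_obs())"
```

```text
t: 8.05
ee_pos: [571.2, -94.1, 79.8]
orientation: [2.945, 1.091, 0.004]
ft_force: [1.5, 1.2, 0.1]
width: 0.4
t 8.05 tcp [571.2 -94.1  79.8] alpha(tool y) -49.3 q6 -0.89 axis in tool [-21.  -66.9  -0.2] w 0.4 F [1.5 1.2 0.1]
t: 9.43
ee_pos: [529.3, -124.5, 79.8]
orientation: [3.14, -0.092, 0.005]
ft_force: [1.1, 2.0, -0.2]
width: 0.3
t 9.43 tcp [ 529.3 -124.5   79.8] alpha(tool y) -93.3 q6 -0.19 axis in tool [-21.5 -66.4  -0.1] w 0.3 F [ 1.1  2.  -0.2]
```

```bash
python3 -m inch '[{"tx":-0.465,"ty":0.135,"tz":0,"ax":0,"ay":0,"az":4,"jaw":0},{"tx":-0.465,"ty":0.135,"tz":0,"ax":0,"ay":0,"az":4,"jaw":0},{"tx":-0.465,"ty":0.135,"tz":0,"ax":0,"ay":0,"az":4,"jaw":0},{"tx":-0.465,"ty":0.135,"tz":0,"ax":0,"ay":0,"az":4,"jaw":0},{"tx":-0.465,"ty":0.135,"tz":0,"ax":0,"ay":0,"az":4,"jaw":0},{"tx":-0.465,"ty":0.135,"tz":0,"ax":0,"ay":0,"az":4,"jaw":0},{"tx":-0.465,"ty":0.135,"tz":0,"ax":0,"ay":0,"az":4,"jaw":0},{"tx":-0.465,"ty":0.135,"tz":0,"ax":0,"ay":0,"az":4,"jaw":0},{"tx":-0.465,"ty":0.135,"tz":0,"ax":0,"ay":0,"az":4,"jaw":0},{"tx":-0.465,"ty":0.135,"tz":0,"ax":0,"ay":0,"az":4,"jaw":0},{"tx":0,"ty":0,"tz":0,"ax":0,"ay":0,"az":0,"jaw":0}]'
python3 - <<'E'
from h import *
from workcell import viewer,get_obs
plan(get_obs())
p,d=viewer.get_image("wrist");cv2.imwrite("pics/w5.png",p[:,:,::-1])
c=viewer.get_calibration("wrist");h=cv2.cvtColor(p,cv2.COLOR_RGB2HSV)
# tab top face corners: depth points near z=105 of orange colour
R=cv2.Rodrigues(np.array(c["rvec"],float))[0];t=np.array(c["tvec"],float).ravel()
v,u=np.mgrid[0:400,0:640];W=(np.stack([(u-c["cx"])/c["fx"]*d,(v-c["cy"])/c["fy"]*d,d],-1)-t)@R
A=np.array([511.7,-57.])
for k,hs,z in[("orange",[((5,150,60),(18,255,255))],(98,112)),("red",[((0,150,60),(4,255,255)),((174,150,60),(180,255,255))],(50,64))]:
    m=np.zeros((400,640),np.uint8)
    for lo,hi in hs:m|=cv2.inRange(h,lo,hi)
    g=(m>0)&(d>0)&(W[...,2]>z[0])&(W[...,2]<z[1])&(np.hypot(W[...,0]-A[0],W[...,1]-A[1])<110)
    w=W[g][:,:2]-A
    print(k,g.sum(),w.mean(0).round(1),np.degrees(np.arctan2(*w.mean(0)[::-1])).round(1),np.hypot(*w.mean(0)).round(1))
E
```

```text
t: 10.8
ee_pos: [481.5, -120.3, 79.6]
orientation: [-2.921, 1.156, -0.003]
ft_force: [-0.1, -0.3, 0.8]
width: 0.5
t 10.8 tcp [ 481.5 -120.3   79.6] alpha(tool y) -133.2 q6 0.48 axis in tool [-21.3 -66.8   0. ] w 0.5 F [-0.1 -0.3  0.8]
orange 778 [-35.7 -46.3] -127.7 58.5
red 390 [-76. -55.] -144.1 93.8
```

View pics/w5.png

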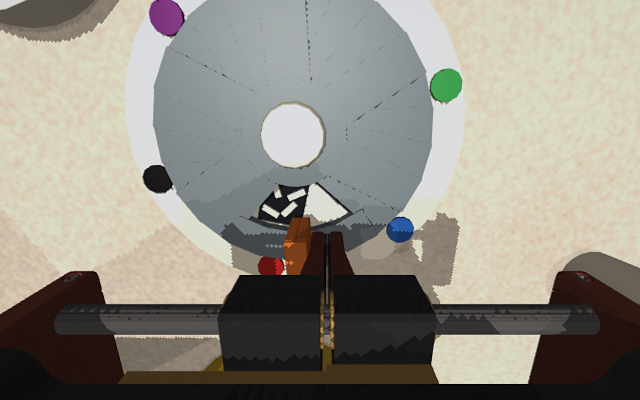

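The tab is about 12–13° short of red, which sits at (271,267). I'll push 10.5° more, back straight off along +x, lift and measure.

```bash
python3 -m inch '[{"tx":-0.407,"ty":0.115,"tz":0,"ax":0,"ay":0,"az":3.5,"jaw":0},{"tx":-0.407,"ty":0.115,"tz":0,"ax":0,"ay":0,"az":3.5,"jaw":0},{"tx":-0.407,"ty":0.115,"tz":0,"ax":0,"ay":0,"az":3.5,"jaw":0},{"tx":0,"ty":0,"tz":0,"ax":0,"ay":0,"az":0,"jaw":0},{"tx":0,"ty":0,"tz":0,"ax":0,"ay":0,"az":0,"jaw":0},{"tx":0.5,"ty":0,"tz":0,"ax":0,"ay":0,"az":0,"jaw":0},{"tx":1,"ty":0,"tz":0,"ax":0,"ay":0,"az":0,"jaw":0},{"tx":1.5,"ty":0,"tz":0,"ax":0,"ay":0,"az":0,"jaw":0},{"tx":0,"ty":0,"tz":-4,"ax":0,"ay":0,"az":0,"jaw":0},{"tx":0,"ty":0,"tz":-5,"ax":0,"ay":0,"az":0,"jaw":0},{"tx":0,"ty":0,"tz":-5,"ax":0,"ay":0,"az":0,"jaw":0},{"tx":0,"ty":0,"tz":0,"ax":0,"ay":0,"az":0,"jaw":0}]'
cat > m.py <<'E'
from h import *
from workcell import viewer,get_obs
import sys
plan(get_obs())
p,d=viewer.get_image("wrist");cv2.imwrite(sys.argv[1],p[:,:,::-1])
c=viewer.get_calibration("wrist");h=cv2.cvtColor(p,cv2.COLOR_RGB2HSV)
R=cv2.Rodrigues(np.array(c["rvec"],float))[0];t=np.array(c["tvec"],float).ravel()
v,u=np.mgrid[0:400,0:640];W=(np.stack([(u-c["cx"])/c["fx"]*d,(v-c["cy"])/c["fy"]*d,d],-1)-t)@R
A=np.array([511.7,-57.])
near=lambda r:np.hypot(W[...,0]-A[0],W[...,1]-A[1])<r
b=W[near(40)&(W[...,2]>73)&(W[...,2]<77)];print("boss",len(b),b.mean(0).round(1))
m=cv2.inRange(h,(3,120,40),(20,255,255))>0
T=m&near(110)&(W[...,2]>102)&(W[...,2]<112)
T2=near(110)&(W[...,2]>102)&(W[...,2]<112)
m=(cv2.inRange(h,(0,150,60),(4,255,255))|cv2.inRange(h,(174,150,60),(180,255,255)))>0
L=m&near(110)&(W[...,2]>50)&(W[...,2]<64)
for k,g in(("tab",T),("tab any colour",T2),("red",L)):
    w=W[g][:,:2]-A;rect=cv2.minAreaRect(w.astype(np.float32));q=w.mean(0)
    print(k,g.sum(),"pix",u[g].mean().round(),v[g].mean().round(),"rect",np.round(rect[0],1),np.round(rect[1],1),round(rect[2],1),"ang",np.degrees(np.arctan2(q[1],q[0])).round(1),"rect ang",np.degrees(np.arctan2(rect[0][1],rect[0][0])).round(1))
E
python3 m.py pics/w6.png
```

```text
t: 12.35
ee_pos: [490.8, -139.4, 222.7]
orientation: [-2.801, 1.42, -0.013]
ft_force: [-0.1, -0.5, -0.6]
width: 0.3
t 12.35 tcp [ 490.8 -139.4  222.7] alpha(tool y) -143.8 q6 0.64 axis in tool [-54.1 -65.6  -0. ] w 0.3 F [-0.1 -0.5 -0.6]
boss 658 [510.9 -58.6  73.8]
tab 338 pix 277.0 196.0 rect [-51.6 -43.5] [29.8 12. ] 40.4 ang -139.8 rect ang -139.8
tab any colour 340 pix 277.0 196.0 rect [-51.6 -43.5] [29.8 12. ] 39.8 ang -139.9 rect ang -139.9
red 68 pix 279.0 212.0 rect [-81.3 -56.9] [10.8 16.8] 36.4 ang -144.8 rect ang -145.0
```

View pics/w6.png

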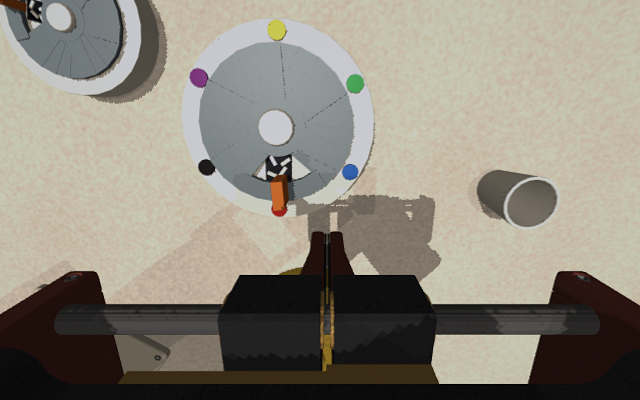

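The tab is at about -140.3° and red at about -145.3°. It is already inside tolerance (~8 mm against 12), but I'll centre it with a further 5° push along the same path.

```bash
python3 -m inch '[{"tx":0,"ty":0,"tz":5,"ax":0,"ay":0,"az":0,"jaw":0},{"tx":0,"ty":0,"tz":5,"ax":0,"ay":0,"az":0,"jaw":0},{"tx":0,"ty":0,"tz":4,"ax":0,"ay":0,"az":0,"jaw":0},{"tx":-1.5,"ty":0,"tz":0,"ax":0,"ay":0,"az":0,"jaw":0},{"tx":-1,"ty":0,"tz":0,"ax":0,"ay":0,"az":0,"jaw":0},{"tx":-0.5,"ty":0,"tz":0,"ax":0,"ay":0,"az":0,"jaw":0},{"tx":-0.2,"ty":0.05,"tz":0,"ax":0,"ay":0,"az":1.7,"jaw":0},{"tx":-0.2,"ty":0.05,"tz":0,"ax":0,"ay":0,"az":1.7,"jaw":0},{"tx":-0.2,"ty":0.05,"tz":0,"ax":0,"ay":0,"az":1.7,"jaw":0},{"tx":0,"ty":0,"tz":0,"ax":0,"ay":0,"az":0,"jaw":0},{"tx":0,"ty":0,"tz":0,"ax":0,"ay":0,"az":0,"jaw":0}]'
python3 m.py pics/w7.png
python3 -m inch '[{"tx":0.5,"ty":0,"tz":0,"ax":0,"ay":0,"az":0,"jaw":0},{"tx":1,"ty":0,"tz":0,"ax":0,"ay":0,"az":0,"jaw":0},{"tx":1.5,"ty":0,"tz":0,"ax":0,"ay":0,"az":0,"jaw":0},{"tx":0,"ty":0,"tz":-4,"ax":0,"ay":0,"az":0,"jaw":0},{"tx":0,"ty":0,"tz":-5,"ax":0,"ay":0,"az":0,"jaw":0},{"tx":0,"ty":0,"tz":-5,"ax":0,"ay":0,"az":0,"jaw":0},{"tx":0,"ty":0,"tz":0,"ax":0,"ay":0,"az":0,"jaw":0},{"tx":0,"ty":0,"tz":0,"ax":0,"ay":0,"az":0,"jaw":0}]'
python3 m.py pics/w8.png
```

```text
t: 13.78
ee_pos: [465.6, -109.7, 78.7]
orientation: [-2.736, 1.543, -0.0]
ft_force: [0.8, -1.0, 2.1]
width: 0.5
t 13.78 tcp [ 465.6 -109.7   78.7] alpha(tool y) -148.8 q6 0.77 axis in tool [-21.2 -66.7   0. ] w 0.5 F [ 0.8 -1.   2.1]
boss 3285 [514.  -58.8  75.5]
tab 734 pix 296.0 255.0 rect [-43.  -43.2] [19.4 29.7] 35.1 ang -142.9 rect ang -134.9
tab any colour 1032 pix 304.0 255.0 rect [-42.3 -44.2] [19.4 32.4] 35.3 ang -138.4 rect ang -133.8
red 0 pix nan nan rect [0. 0.] [0. 0.] 0.0 ang nan rect ang 0.0
t: 14.82
ee_pos: [480.8, -135.7, 218.3]
orientation: [2.736, -1.544, -0.0]
ft_force: [0.1, 0.6, -0.3]
width: 0.3
t 14.82 tcp [ 480.8 -135.7  218.3] alpha(tool y) -148.9 q6 0.73 axis in tool [-51.4 -67.2  -0. ] w 0.3 F [ 0.1  0.6 -0.3]
boss 1000 [512.8 -58.7  74.8]
tab 359 pix 280.0 194.0 rect [-53.6 -38.8] [30.1 12. ] 34.2 ang -143.8 rect ang -144.1
tab any colour 365 pix 280.0 194.0 rect [-53.6 -38.8] [30.1 12.2] 34.0 ang -143.9 rect ang -144.1
red 115 pix 290.0 209.0 rect [-78.  -57.5] [11.6 17.7] 76.4 ang -143.4 rect ang -143.6m.py:18: RuntimeWarning: Mean of empty slice.
  w=W[g][:,:2]-A;rect=cv2.minAreaRect(w.astype(np.float32));q=w.mean(0)
  ret = um.true_divide(
m.py:19: RuntimeWarning: Mean of empty slice.
  print(k,g.sum(),"pix",u[g].mean().round(),v[g].mean().round(),"rect",np.round(rect[0],1),np.round(rect[1],1),round(rect[2],1),"ang",np.degrees(np.arctan2(q[1],q[0])).round(1),"rect ang",np.degrees(np.arctan2(rect[0][1],rect[0][0])).round(1))
  ret = ret.dtype.type(ret / rcount)
```

View pics/w8.png

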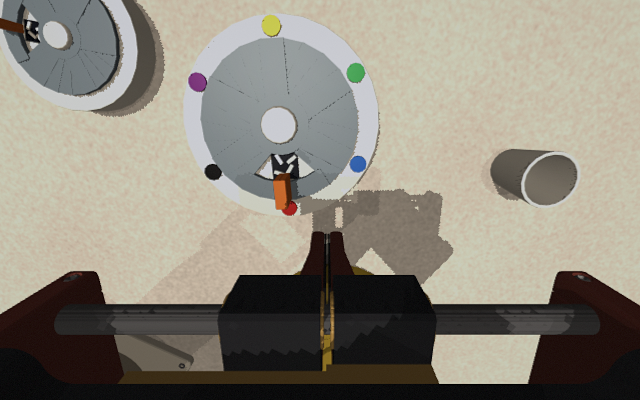

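```bash
python3 -c "
from workcell import ctrl
print(ctrl.close_job())"
```

```text
the job is handed in; nothing more can be done
None
```

The tab on the large white dispenser now points at the red label. I handed the job in at about 15 s of the 51 s allowed; the hand-in gives no verdict.

- **Push:** I turned the cover clockwise about 172° with the outside of the shut fingers. A first stop left it about 5° short. A second short push of about 5° closed that gap, and I then lifted the hand clear to about 218 mm.
- **Final check:** The last wrist picture puts the tab at about -145.8° about the axis by boss position, or -146° by the tab's own direction. Red is at -145.6° from the opening top view.
- **Disagreement:** Using the fixed axis estimate instead, the tab reads -144.1°. The partly hidden red label read -143.6° in the last picture. Every reading puts the tab within about 2.5° of red, against the 7° allowed.
- **Hand and surroundings:** The force reading was about zero after lifting. I saw no contact with the bottle, pot, glove box or dish, and the path kept clear of them, but I didn't measure their positions again at the end.
- **Refused moves:** My first three moves were refused because the rows lacked some keys; the arm did not move.

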